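# Bring the valve to the bottom of a wheel in a truing stand

### The job

The little bike wheel turns stiffly in its truing stand: push its spokes round with a fingertip, one spoke after another in separate pushes, until the valve is at the very bottom of the wheel with its stem pointing straight up at the hub, ready for the pump, and leave the wheel at rest like that. Push gently, keep off the tyre and the valve, and leave the stand and everything else on the desks where they are; nothing is to be picked up.

Things in the scene. Friction and masses are not known exactly. Their poses are not given: they have to be found in the camera images.
- wheel: 12-inch balance-bike wheel (white hub, spokes, rim) on a level axle in the stand. Origin: hub centre, 185 mm above the desk. Its x axis is the axle, pointing ahead of the robot and 43 to 66 degrees to its left (the face on the -x side looks to the robot's right); z is the way the valve stem points: done when z is straight up. Hub 46 mm across, 64 mm long; rim 28 mm wide, inside radius 98 mm.
- spoke_mid (a point): middle of one of five white spokes, 65 mm from the axle along the wheel's +z, opposite the valve; straight above the hub when done. An amber reflector, 13 x 30 mm, sits on both faces of this spoke. The others lie 72, 144, 216 and 288 degrees from it about the axle. Each is straight and radial and tapers from 20 mm wide, 46 mm deep along the axle at the hub to 14 wide, 24 deep at the rim.
- axle (a point): hub centre. The wheel turns either way without end. The hub drags: about 3 N on a spoke 65 mm from the axle turns it; after a slow push (5 cm/s) it stops within two degrees and stays.
- tyre: black tyre on the wheel, turning with it, same origin and axes: 300 mm outside diameter, 38 mm wide along the axle, reaching in to 112 mm from the axle; its top is 335 mm above the desk. A yellow dot, 14 mm across, on each sidewall marks the valve's place. Not to be pushed.
- valve: valve on the wheel, turning with it, same origin and axes as the wheel: brass stem 8 mm thick with a red cap 12 mm thick, standing inward from the rim midway between two spokes, along the wheel's -z side from 98 mm to 63 mm from the axle. Not to be pushed.
- valve_tip (a point): centre of the end of the red valve cap, 63 mm from the axle on the wheel's -z side; straight below the hub's centre when the job is done.
- stand: free-standing truing stand, 3.2 kg. Origin: on the desk below the hub centre; x along the axle away from the robot, z up. Blue A-frame legs both sides of the wheel, 45 to 62 mm from its mid-plane, spread down from the axle to 140 mm left and right; nothing rises over 10 mm above the axle. Foot 220 mm along x, 310 mm along y; caliper gauge at its -y end, 200 mm from the middle, up to 125 mm high.
- spanner: flat steel spanner 160 mm long, lying by the stand's foot on its -x side. Origin under its middle.
- tyre_lever: yellow plastic tyre lever about 117 x 17 x 8 mm, lying by the stand's foot on its -x side.
- patch_tin: green and silver patch tin 62 x 92 x 25 mm lying by the stand's foot on its +x side. Origin under its middle.
- solder_reel: green-flanged reel of solder, 56 mm across, 34 mm high, standing on its end.
- pump: hand pump 240 mm long, 36 mm thick, silver with black ends, lying on the desk.
- kit_box: dark teal cardboard kit box 110 x 160 x 50 mm.
- iron_stand: soldering iron with yellow handle resting in a coil stand, 160 x 85 mm foot, up to 160 mm high.

How it is judged:
On the way, in this order (a step that is already met when the one before it is completed fails the run):
1. a first push on the spokes has turned the wheel (valve cap moved 15 mm or more) (contact force between the fingers and wheel above 0.3 N and distance of valve_tip from where it was at the start of the episode above 0.015 m), for 0.05 s.
2. the fingers are off the wheel for a moment, the stem not yet pointing up (contact force between the fingers and wheel below 0.05 N and angle between wheel's own z axis and vertical above 0.15 rad), for 0.5 s.
3. the spokes are pushed again (contact force between the fingers and wheel above 0.3 N), for 0.05 s.
At the end, for the whole second after the job is handed in: The valve is at the bottom of the wheel and its stem points straight up within 7 degrees; the wheel is at rest; the stand is level on the desk, within 25 mm of where it stood (angle between wheel's own z axis and vertical below 0.12 rad and angular speed of wheel below 0.1 rad/s and angle between stand's own z axis and vertical below 0.03 rad and height (world z) of stand below 0.006 m and distance of stand from where it was at the start of the episode below 0.025 m); the robot touches nothing.
It fails at once if the tyre is pushed (more than 1 N) (contact force between any of the fingers, the arm and tyre above 1 N).
It fails at once if the valve is pushed (more than 1 N) (contact force between any of the fingers, the arm and valve above 1 N).
It fails at once if the wheel is pushed harder than 20 N (contact force between the fingers and wheel above 20 N).
It fails at once if the stand is shoved 25 mm or more, tipped or lifted (distance of stand from where it was at the start of the episode above 0.025 m or angle between stand's own z axis and vertical above 0.08 rad or height (world z) of stand above 0.01 m).
It fails at once if one of the other things on the desks is moved by 15 mm or more (distance of any of spanner, tyre_lever, patch_tin, solder_reel, pump, kit_box, iron_stand from where it was at the start of the episode above 0.015 m).
It also fails if it takes over 64 s, if anything falls off the work surface, if the arm or the gripper's body presses on something with over 40 N, if the wrist force passes 120 N, or if a joint passes its speed limit or range.

### The arm

A 6-joint arm with a two-finger parallel gripper is mounted at the origin on the work surface. World frame = base frame: x ahead of the robot, y to its left, z up, the work surface at z = 0. Lengths are in m, angles in rad, forces in N, time in s.
With the tool pointing down it reaches from about 0.275 to 0.825 m from the base axis. Payload 4.9 kg.
Tool frame: the origin (TCP) lies on the centre line of the jaws, within the pads' length; the fingertips stand 14 mm ahead of it and the grasp point (between the pads) lies 5 mm behind it (arm.tip_reach is the distance from the TCP to the fingertips, in m); z points along the fingers, y is the line along which they close (so a half turn about z gives the same grasp; the last joint's range is limited). The gripper opens to 85 mm and grips with 20 to 120 N. Pads are 22 mm wide; open, the fingers measure 114 mm over their backs; the gripper's body (76 mm by 85 mm) begins 54 mm behind the grasp point. The pads swing forward as they close: fully open they stand 13 mm farther back than shut.
Start: joints at [-1.474, 0.326, -0.193, 1.052, 0, 1.437], TCP at [0.126, -0.535, 0.245] pointing down, gripper open.
Joint ranges: [-2.65, 2.65], [-0.97, 1.79], [-1.3, 1.35], [-1.93, 2.1], [-1.47, 1.37], [-3.14, 3.14]. Speed limits (rad/s): [2.57, 2.57, 3.14, 3.14, 3.14, 3.14].

### API

Orientations are given as a rotation vector (axis times angle).
In Python, from rig import arm gives the robot as it stands.
- The arm moves only by the shell command python3 -m inch 'ROWS' [FORCE]. ROWS is JSON, a list of rows, each a list of 7 numbers: the shift along the world's x, y, z in mm, then the turn, a rotation vector about the world's x, y, z in degrees, then the finger opening in mm, from 0 to 85.4. In form: [[x, y, z, wx, wy, wz, hand], ...]. A call has exactly 10 rows; each row is the pose to reach, as a shift and turn from the pose commanded when the call began; what a row does not reach only later rows make up. A row lasts 1/12 s, in which the tool goes at most 41.7 mm and 7.16 degrees, less where a joint would pass 70% of its speed; a pose out of reach is approached as far as the arm can. A call with a gripper value outside its range is refused whole. The fingers move at their own pace and stop on an object; FORCE is the grip in N (left out, the last holds). Time passes only in rows, so rows that repeat a pose let the fingers close, or fill a call up. It gives the time, the measured TCP pose, the force, the opening and the grip force at its end, in the units of the state.
- arm.get_state(): the state, without advancing time (a new reading comes with each control period).
- arm.read_camera(name): name is "scene" or "side" or "wrist"; returns a dict with "pixels" (480x640x3 uint8, blue, green, red), "mtx" (3x3 intrinsics, pixels), "dist_coeffs" ([k1, k2, p1, p2, k3] as OpenCV has them; the pictures are not rectified), "world_to_cam" (4x4, takes a point from world to camera coordinates). Camera axes: x right, y down, z forward; pixel columns grow to the right and rows downward; lengths in m; the calibration is good to about 2 mm. A picture is of the moment at which its call begins. There is no depth.
- arm.hand_in(): hands the job in; it is judged then, once.
Trained networks look in a picture, given as the dict that the camera call returned (one of the last four; its "shot" number tells which), for a name from the list of things; names that differ only in an ending like _2 or _b are one class to them, and where a whole thing is asked for, a point or a joint stands for the part that bears it (a point fixed in the world has none). Each returns a list of dicts, best first, with "conf" (0 to 1); they miss things now and then, are a little off and sometimes report something else, mostly with a low value. They report only what shows in the picture. A call takes as long as a camera call.
- arm.boxes_of(picture, label): "rect" ([left, top, right, bottom] in pixels, round what is visible of it).
- arm.tip_of(picture, label): "at" ([column, row] in pixels: a listed point, or the origin of a listed thing).
The state is a dict: "time_s": time; "joints": joint angles; "dq": joint speeds; "tau": joint torques, N m; "position": TCP position; "tool_rot": TCP orientation; "ft_force": force on the tool from outside, world axes, zero at the start; "ft_torque": the same for the moment, N m; "grip_width": finger opening in m; "grasp_force": force on a finger pad.
Only numpy, scipy, OpenCV 4.12 (cv2) and the standard library are available. Lean on these libraries where they do the work, as an engineer would, in place of code of your own. Each camera call takes 0.05 s, during which the arm holds its last target. There are 200 camera calls.

## Working session

There is one attempt and no reset: what is moved stays moved. The work goes in short steps, Python scripts to look and compute and a shell command to move; the robot and the scene stay as the last step left them, time stands still between calls to the robot, and variables do not carry over. Pictures are saved under pics/ and viewed, at most 10 in all, crops included, and the job is handed in when it is done.

```bash
ls; mkdir -p pics; cat > h.py <<'E'
import numpy as np, cv2
from rig import arm
def ray(p,uv):
    M=np.array(p["world_to_cam"]);R,t=M[:3,:3],M[:3,3]
    n=cv2.undistortPoints(np.array([[uv]],float),np.array(p["mtx"]),np.array(p["dist_coeffs"]))[0,0]
    d=R.T@np.array([n[0],n[1],1]);return -R.T@t,d/np.linalg.norm(d)
def tri(rs):
    A=sum(np.eye(3)-np.outer(d,d) for c,d in rs);b=sum((np.eye(3)-np.outer(d,d))@c for c,d in rs)
    return np.linalg.solve(A,b)
def atz(r,z): c,d=r;return c+d*(z-c[2])/d[2]
def proj(p,X):
    M=np.array(p["world_to_cam"])
    return cv2.projectPoints(np.array(X,float).reshape(-1,3),cv2.Rodrigues(M[:3,:3])[0],M[:3,3],np.array(p["mtx"]),np.array(p["dist_coeffs"]))[0][:,0]
E
python3 - <<'E'
from h import *
s=arm.get_state();print(s["position"],s["tool_rot"],s["time_s"])
P={}
for n in("scene","side"):
    p=arm.read_camera(n);P[n]=p;cv2.imwrite(f"pics/{n}0.png",p["pixels"])
    M=np.array(p["world_to_cam"]);print(n,-M[:3,:3].T@M[:3,3])
    for l in("axle","valve_tip","spoke_mid","stand"):
        print(l,[(np.round(q["at"],1),round(q["conf"],2)) for q in arm.tip_of(p,l)[:2]])
E
```

```text
pics
[ 0.12576782 -0.53484503  0.2444938 ] [-3.11895044e+00 -3.61603360e-01 -9.96175612e-06] 0.0
scene [ 0.88847636 -0.45228095  1.12615855]
axle [(array([318.7, 237.1]), 0.73)]
valve_tip [(array([319.4, 239.4]), 0.74), (array([320.2, 237.3]), 0.4)]
spoke_mid [(array([324.1, 262.6]), 0.83), (array([319.7, 235.3]), 0.71)]
stand [(array([322.5, 273. ]), 0.84)]
side [-0.10767886 -0.99362552  1.32331935]
axle [(array([329.2, 237. ]), 0.84)]
valve_tip [(array([315.4, 219.1]), 0.36)]
spoke_mid [(array([337.4, 250.1]), 0.92)]
stand [(array([329.6, 279.8]), 0.67), (array([336.9, 251.3]), 0.37)]
```

```bash
python3 - <<'E'
import cv2
a=cv2.imread("pics/scene0.png");b=cv2.imread("pics/side0.png")
cv2.imwrite("pics/both.png",cv2.vconcat([cv2.resize(a[120:380,150:490],(680,520)),]))
cv2.imwrite("pics/sidec.png",cv2.resize(b[120:380,150:490],(680,520)))
E
```

```text
(no output)
```

View pics/both.png

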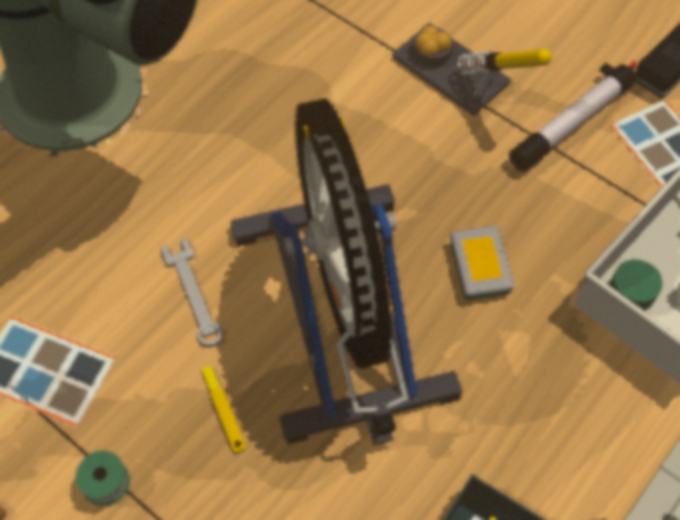

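View pics/sidec.png

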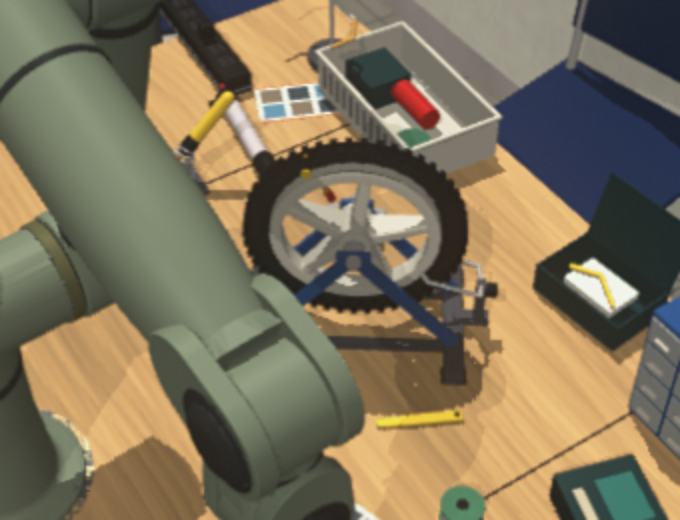

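The pictures show the valve near the top of the wheel. In the side crop the cap is at (329,193) and the dot at (305,174). The foot bars are clear in the scene crop, running (233,232)-(393,192) and (285,432)-(460,383).

```bash
python3 - <<'E'
from h import *
p=arm.read_camera("scene");q=arm.read_camera("side")
H=tri([ray(p,(318.7,237.1)),ray(q,(329.2,237))]);print("hub",H)
f=lambda c:(150+c[0]/2,120+c[1]/2)
for a,b in (((240,228),(389,192)),((290,428),(455,383)),((233,232),(285,432)),((393,192),(460,383))):
    A,B=atz(ray(p,f(a)),.02),atz(ray(p,f(b)),.02);d=B-A;print(A,B,np.linalg.norm(d),np.degrees(np.arctan2(d[1],d[0])))
print("stand",atz(ray(p,(322.5,273)),0),atz(ray(q,(329.6,279.8)),0))
# wheel angle in plane from side view
for yaw in (40,46,52,58,64):
    y=np.radians(yaw);ax=np.array([np.cos(y),np.sin(y),0]);l=np.array([-np.sin(y),np.cos(y),0])
    out=[]
    for nm,uv,off in (("cap",f((329,193)),0),("dot",f((305,174)),-.017),("refl",(337.4,250.1),-.0)):
        c,d=ray(q,uv);X=c+d*(((H+off*ax-c)@ax)/(d@ax))-H
        out.append((nm,round(np.hypot(X@l,X[2])*1e3),round(np.degrees(np.arctan2(X@l,X[2])))))
    print(yaw,out)
for o in("patch_tin","spanner","tyre_lever","iron_stand","pump"):
    r=arm.tip_of(p,o)
    if r: print(o,atz(ray(p,r[0]["at"]),0),r[0]["conf"])
E
```

```text
hub [ 0.5310492  -0.02561224  0.18095652]
[ 0.36499661 -0.02546776  0.02      ] [0.48133278 0.14229944 0.02      ] 0.20415665274217026 55.261087008790085
[ 0.59416453 -0.19020065  0.02      ] [ 0.70993352 -0.02222292  0.02      ] 0.20400729175376947 55.42567959665532
[ 0.36202032 -0.03577936  0.02      ] [ 0.59284168 -0.19759576  0.02      ] 0.28189191027291277 -35.032223785405655
[0.48546468 0.14568201 0.02      ] [ 0.71455004 -0.01842773  0.02      ] 0.2818015433780576 -35.616652308647595
stand [ 0.53701456 -0.01858437  0.        ] [ 0.5370968  -0.02124984  0.        ]
40 [('cap', 74, 32), ('dot', 123, 32), ('refl', 50, -151)]
46 [('cap', 77, 30), ('dot', 128, 31), ('refl', 52, -153)]
52 [('cap', 80, 28), ('dot', 134, 30), ('refl', 54, -155)]
58 [('cap', 83, 27), ('dot', 140, 29), ('refl', 56, -156)]
64 [('cap', 86, 26), ('dot', 146, 28), ('refl', 59, -156)]
patch_tin [0.62881836 0.13211704 0.        ] 0.98
spanner [ 0.36361131 -0.13168665  0.        ] 0.63
tyre_lever [ 0.53042453 -0.22325271  0.        ] 0.71
iron_stand [0.40337721 0.38262869 0.        ] 0.88
pump [0.58716256 0.42141488 0.        ] 0.79
```

```bash
cat >> h.py <<'E'
from scipy.spatial.transform import Rotation as Ro
YAW=np.radians(55.4);a=np.array([np.cos(YAW),np.sin(YAW),0]);l=np.array([-a[1],a[0],0]);up=np.array([0,0,1.])
HUB=np.array([.534,-.022,.185])
def tool(tilt=20):
    t=np.radians(tilt);z=np.cos(t)*a-np.sin(t)*up;x=l;return np.c_[x,np.cross(z,x),z]
def tcp(phi,r,ax,tilt=20):  # TCP for fingertip centre at wheel angle phi (deg from up towards l), radius r, axial ax
    p=np.radians(phi);return HUB+r*(np.sin(p)*l+np.cos(p)*up)+ax*a-.014*tool(tilt)[:,2]
def show(P,tilt=20):
    s=arm.get_state();R0=Ro.from_rotvec(s["tool_rot"])
    print("d mm",np.round((P-s["position"])*1e3,1),"turn",np.round(np.degrees((Ro.from_matrix(tool(tilt))*R0.inv()).as_rotvec()),1),"t",s["time_s"],"F",np.round(s["ft_force"],1),"q",np.round(s["joints"],2))
E
python3 - <<'E'
from h import *
print([d for d in dir(arm) if d[0]!='_'],arm.tip_reach)
print(tcp(-44,.065,-.09));show(tcp(-44,.065,-.09))
E
python3 -m inch '[[0,0,40,0,0,0,0],[10,10,80,0,0,7,0],[40,30,110,0,0,14,0],[70,60,110,0,0,21,0],[100,90,110,0,0,28,0],[130,120,110,0,0,35,0],[160,150,110,0,0,42,0],[190,180,110,0,0,49,0],[210,210,110,0,0,56,0],[230,240,110,0,0,63,0]]' 40
```

```text
['Unreachable', 'boxes_of', 'get_state', 'hand_in', 'read_camera', 'tip_of', 'tip_reach'] 0.014
[ 0.51259059 -0.13255094  0.23654537]
d mm [386.8 402.9  -8.7] turn [-15.9 -84.4 112.1] t 0.85 F [ 1.1  0.4 -0.3] q [-1.47  0.33 -0.19  1.05  0.    1.44]
time_s: 1.68
position: [0.3571, -0.2936, 0.3554]
tool_rot: [2.465, 1.947, 0.001]
ft_force: [0.9, 0.6, 0.7]
grip_width: -0.0002
grasp_force: 0.0
```

```bash
python3 -m inch '[[0,0,0,0,0,7,0],[0,0,0,0,0,14,0],[0,0,0,0,0,21,0],[0,0,0,0,0,28,0],[0,0,0,0,0,35,0],[0,0,0,0,0,42,0],[0,0,0,0,0,49,0],[0,0,0,0,0,56,0],[0,0,0,0,0,63,0],[0,0,0,0,0,69,0]]'
python3 -c "
from h import *
show(tcp(-44,.065,-.09))"
python3 -m inch '[[5,5,0,5.8,-4,0,0],[10,10,0,11.5,-8,0,0],[20,20,0,17.3,-11.9,0,0],[30,30,0,23,-15.9,0,0],[40,40,0,28.8,-19.9,0,0],[50,50,0,34.6,-23.9,0,0],[60,65,0,40.3,-27.8,0,0],[70,80,0,46,-31.8,0,0],[80,95,0,51.9,-35.8,0,0],[90,110,0,57.6,-39.8,0,0]]'
python3 -c "
from h import *
show(tcp(-44,.065,-.09))"
```

```text
time_s: 2.52
position: [0.3558, -0.2954, 0.3553]
tool_rot: [0.93, 3.001, -0.0]
ft_force: [-0.4, -0.3, 0.5]
grip_width: -0.0002
grasp_force: 0.0
d mm [ 156.8  162.8 -118.8] turn [ 57.7 -39.7  -0.1] t 2.5167 F [-0.4 -0.3  0.5] q [-0.85  0.11 -0.19  1.27 -0.   -0.25]
time_s: 3.35
position: [0.4464, -0.1862, 0.3558]
tool_rot: [0.694, 2.215, 1.557]
ft_force: [-0.1, 1.4, -0.1]
grip_width: -0.0001
grasp_force: 0.0
d mm [  66.2   53.7 -119.2] turn [-0.2  0.2  0.2] t 3.35 F [-0.1  1.4 -0.1] q [-1.1   0.52 -0.24  1.73  0.98 -1.01]
```

```bash
python3 -m inch '[[0,0,-20,0,0,0,0],[5,0,-40,0,0,0,0],[15,10,-60,0,0,0,0],[25,15,-80,0,0,0,0],[40,25,-95,0,0,0,0],[50,35,-110,0,0,0,0],[60,45,-119,0,0,0,0],[66,54,-119,0,0,0,0],[66,54,-119,0,0,0,0],[66,54,-119,0,0,0,0]]'
python3 - <<'E'
from h import *
show(tcp(-44,.065,-.09))
P={n:arm.read_camera(n) for n in("wrist","side","scene")}
cv2.imwrite("pics/w1.png",P["wrist"]["pixels"]);cv2.imwrite("pics/s1.png",P["side"]["pixels"])
for n,p in P.items():
    for k in("axle","valve_tip","spoke_mid"):
        print(n,k,[(np.round(q["at"],1),round(q["conf"],2)) for q in arm.tip_of(p,k)[:2]])
    print(n,"model axle,valve28",np.round(proj(p,[HUB,HUB+.063*(np.sin(.49)*l+np.cos(.49)*up)])))
E
```

```text
time_s: 4.18
position: [0.5118, -0.131, 0.2364]
tool_rot: [0.694, 2.222, 1.557]
ft_force: [0.1, 0.4, 0.4]
grip_width: -0.0001
grasp_force: 0.0
d mm [ 0.8 -1.5  0.2] turn [-0.1 -0.1  0. ] t 4.1833 F [0.1 0.4 0.4] q [-0.93  0.63 -0.37  1.3   1.1  -0.78]
wrist axle []
wrist valve_tip [(array([374.1, 128.6]), 0.82)]
wrist spoke_mid []
wrist model axle,valve28 [[297. 177.]
 [375. 134.]]
side axle []
side valve_tip []
side spoke_mid [(array([458.7, 386.4]), 0.18)]
side model axle,valve28 [[329. 234.]
 [318. 219.]]
scene axle [(array([320.1, 237.7]), 0.88), (array([262.2, 331.1]), 0.51)]
scene valve_tip [(array([435. , 179.1]), 0.36)]
scene spoke_mid [(array([321.7, 261. ]), 0.89)]
scene model axle,valve28 [[321. 236.]
 [317. 212.]]
```

View pics/w1.png

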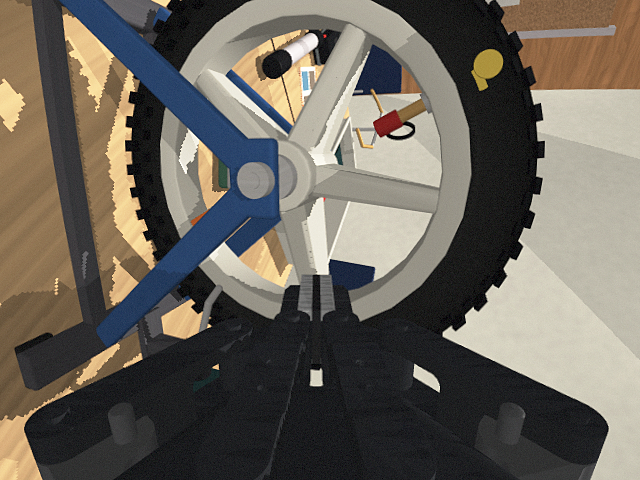

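View pics/s1.png

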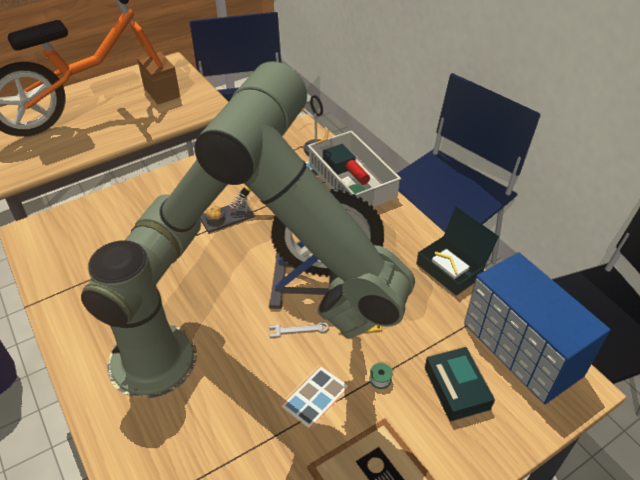

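The wrist view is clear: the valve cap is at (385,125), spokes run towards (360,35), (440,195) and (310,270), and world up is to the right. The side view is now blocked by the arm.

```bash
cat >> h.py <<'E'
def phi_of(p,uv,ax=0):
    c,d=ray(p,uv);X=c+d*(((HUB+ax*a-c)@a)/(d@a))-HUB
    return round(float(np.degrees(np.arctan2(X@l,X[2]))),1),round(float(np.hypot(X@l,X[2]))*1e3,1)
def P(phi,r,ax): p=np.radians(phi);return HUB+r*(np.sin(p)*l+np.cos(p)*up)+ax*a
E
python3 - <<'E'
from h import *
p=arm.read_camera("wrist")
print("cap",phi_of(p,(374.1,128.6)),"dot",phi_of(p,(488,64),-.019),"axle end",phi_of(p,(255,180),-.066),"spoke ends",phi_of(p,(441,196),-.012),phi_of(p,(365,30),-.012))
print("insert pt",proj(p,[P(-44,.065,0),P(-44,.065,-.017)]))
show(tcp(-44,.065,-.003))
E
```

```text
cap (30.9, 63.8) dot (28.8, 133.3) axle end (50.9, 5.7) spoke ends (-4.1, 99.4) (60.6, 101.2)
insert pt [[358.55051568 242.6422935 ]
 [352.8012198  249.54598541]]
d mm [50.2 70.6  0.3] turn [-0.1 -0.1  0.1] t 4.8333 F [-0.4  0.7  0.5] q [-0.93  0.63 -0.37  1.3   1.1  -0.78]
```

```bash
python3 -m inch '[[6,8,0,0,0,0,0],[12,16,0,0,0,0,0],[18,24,0,0,0,0,0],[24,33,0,0,0,0,0],[30,41,0,0,0,0,0],[35,49,0,0,0,0,0],[41,57,0,0,0,0,0],[46,64,0,0,0,0,0],[50,70,0,0,0,0,0],[50,70,0,0,0,0,0]]'
python3 - <<'E'
from h import *
show(tcp(-44,.065,-.003))
p=arm.read_camera("wrist");cv2.imwrite("pics/w2.png",p["pixels"])
t0=tcp(-44,.065,-.003)
for f in range(-40,50,8): print(f,np.round((tcp(f,.065,-.003)-t0)*1e3,0))
E
```

```text
time_s: 5.67
position: [0.5619, -0.0602, 0.2364]
tool_rot: [0.693, 2.222, 1.557]
ft_force: [-0.3, -0.2, -0.2]
grip_width: -0.0002
grasp_force: 0.0
d mm [ 0.1 -0.7  0.1] turn [-0.  -0.1 -0. ] t 5.6667 F [-0.3 -0.2 -0.2] q [-0.76  0.54 -0.46  0.97  1.19 -0.43]
-40 [-3.  2.  3.]
-32 [-9.  6.  8.]
-24 [-15.  11.  13.]
-16 [-22.  15.  16.]
-8 [-30.  21.  18.]
0 [-37.  26.  18.]
8 [-45.  31.  18.]
16 [-52.  36.  16.]
24 [-59.  41.  13.]
32 [-66.  45.   8.]
40 [-72.  49.   3.]
48 [-77.  53.  -3.]
```

View pics/w2.png

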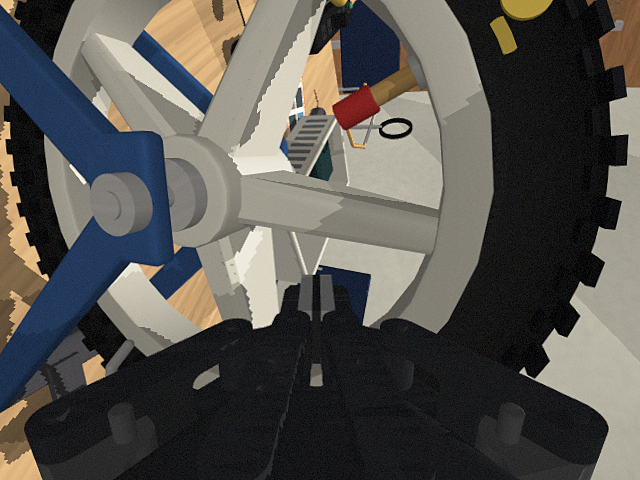

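The fingertip sits in the gap between the two spokes, with tips at (315,280) and the spoke to push above them. First push.

```bash
python3 -m inch '[[-3,2,3,0,0,0,0],[-6,4,6,0,0,0,0],[-9,6,8,0,0,0,0],[-12,8,11,0,0,0,0],[-15,11,13,0,0,0,0],[-19,13,15,0,0,0,0],[-22,15,16,0,0,0,0],[-26,18,17,0,0,0,0],[-30,21,18,0,0,0,0],[-33,23,18,0,0,0,0]]'
python3 -c "
from h import *
show(tcp(-4,.065,-.003))
p=arm.read_camera('wrist');r=arm.tip_of(p,'valve_tip')
print([(q['at'],q['conf'],phi_of(p,q['at'])) for q in r[:2]])
t0=tcp(-4,.065,-.003)
for f in range(0,50,4): print(f,np.round((tcp(f,.065,-.003)-t0)*1e3,0))"
```

```text
time_s: 6.55
position: [0.5285, -0.0383, 0.2545]
tool_rot: [0.695, 2.22, 1.556]
ft_force: [2.9, -2.5, -1.1]
grip_width: 0.0005
grasp_force: 1.7
d mm [0.1 0.4 0.1] turn [-0.1 -0.1  0.1] t 6.55 F [ 2.9 -2.5 -1.1] q [-0.77  0.47 -0.55  0.99  1.18 -0.46]
[([275.7, 172.2], 0.57, (48.2, 67.0))]
0 [-4.  3.  0.]
4 [-7.  5.  0.]
8 [-11.   8.  -0.]
12 [-15.  10.  -1.]
16 [-18.  13.  -2.]
20 [-22.  15.  -4.]
24 [-25.  18.  -5.]
28 [-29.  20.  -7.]
32 [-32.  22. -10.]
36 [-35.  24. -12.]
40 [-38.  26. -15.]
44 [-41.  28. -18.]
48 [-43.  30. -21.]
```

```bash
python3 -m inch '[[-4,3,0,0,0,0,0],[-7,5,0,0,0,0,0],[-11,8,0,0,0,0,0],[-15,10,-1,0,0,0,0],[-18,13,-2,0,0,0,0],[-22,15,-4,0,0,0,0],[-25,18,-5,0,0,0,0],[-29,20,-7,0,0,0,0],[-32,22,-10,0,0,0,0],[-35,24,-12,0,0,0,0]]'
python3 -m inch '[[-3,2,-3,0,0,0,0],[-6,4,-6,0,0,0,0],[-8,6,-9,0,0,0,0],[-10,7,-12,0,0,0,0],[-10,7,-12,0,0,0,0],[-10,7,-12,0,0,0,0],[-9,6,-11,0,0,0,0],[-7,5,-8,0,0,0,0],[-5,4,-5,0,0,0,0],[-5,4,-5,0,0,0,0]]'
python3 -c "
from h import *
show(tcp(40,.065,-.003))
p=arm.read_camera('wrist');r=arm.tip_of(p,'valve_tip')
cv2.imwrite('pics/w3.png',p['pixels'])
print([(q['at'],q['conf'],phi_of(p,q['at'])) for q in r[:2]])
"
```

```text
time_s: 7.48
position: [0.4934, -0.014, 0.2421]
tool_rot: [0.696, 2.22, 1.557]
ft_force: [3.3, -1.9, 1.0]
grip_width: 0.0001
grasp_force: 1.3
time_s: 8.32
position: [0.4894, -0.0108, 0.2379]
tool_rot: [0.694, 2.221, 1.555]
ft_force: [0.3, 0.5, 0.1]
grip_width: 0.0001
grasp_force: 0.0
d mm [ 1.  -0.7  1.7] turn [-0.  -0.   0.1] t 8.3167 F [0.3 0.5 0.1] q [-0.79  0.44 -0.68  0.93  1.18 -0.51]
[([204.3, 235.2], 0.69, (103.1, 65.7))]
```

View pics/w3.png

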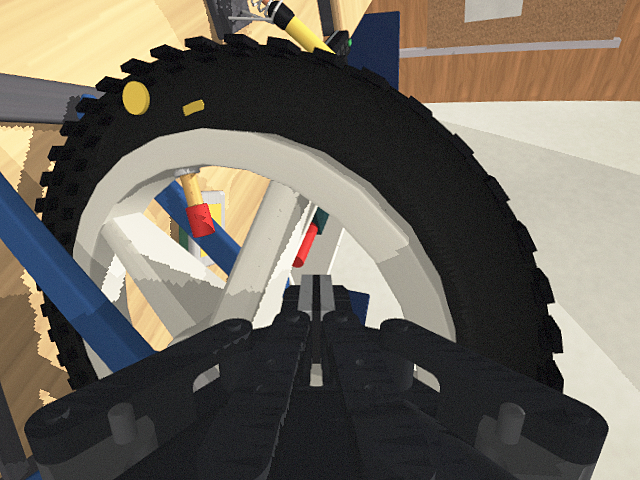

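The valve is now near 103° with its cap at (200,220). The finger is free of the wheel between two spokes. Next I retract, go round to the next spoke and insert again.

```bash
python3 -m inch '[[-6,-8,0,0,0,0,0],[-14,-20,0,0,0,0,0],[-24,-35,0,0,0,0,0],[-35,-50,0,0,0,0,0],[-44,-64,0,0,0,0,0],[-30,-74,0,0,0,0,0],[-10,-88,0,0,0,0,0],[10,-102,0,0,0,0,0],[24,-113,0,0,0,0,0],[24,-113,0,0,0,0,0]]'
python3 -c "
from h import *
show(tcp(-42,.065,-.003))
p=arm.read_camera('wrist');r=arm.tip_of(p,'valve_tip')
cv2.imwrite('pics/w4.png',p['pixels'])
print([(q['at'],q['conf'],phi_of(p,q['at'])) for q in r[:2]])
print(proj(p,[P(-42,.065,-.017),P(-5,.098,-.012),P(-77,.098,-.012)]))
"
```

```text
time_s: 9.25
position: [0.5149, -0.1254, 0.2372]
tool_rot: [0.692, 2.22, 1.553]
ft_force: [-0.9, -0.7, -0.5]
grip_width: -0.0001
grasp_force: 0.0
d mm [45.7 65.4  0.9] turn [0.1 0.1 0.1] t 9.25 F [-0.9 -0.7 -0.5] q [-0.92  0.62 -0.38  1.27  1.11 -0.76]
[([268.7, 81.9], 0.95, (104.4, 67.1)), ([291.1, 176.2], 0.67, (122.4, 2.1))]
[[351.34226703 251.64881458]
 [436.62816385 201.72643356]
 [315.84297249 313.23660499]]
```

View pics/w4.png

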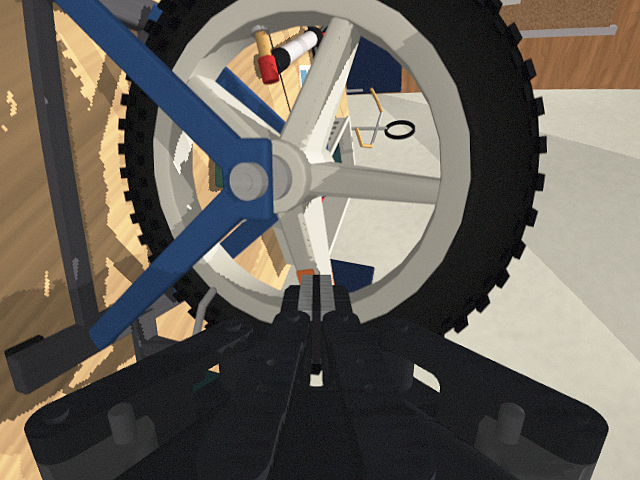

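Same geometry as before: the gap is free at (351,252). The reflector on the next spoke shows at (305,272). Insert.

```bash
python3 -m inch '[[6,8,0,0,0,0,0],[12,16,0,0,0,0,0],[18,24,0,0,0,0,0],[24,33,0,0,0,0,0],[30,41,0,0,0,0,0],[35,49,0,0,0,0,0],[41,57,0,0,0,0,0],[46,65,0,0,0,0,0],[46,65,1,0,0,0,0],[46,65,1,0,0,0,0]]'
python3 -m inch '[[-3,2,3,0,0,0,0],[-6,4,5,0,0,0,0],[-9,6,7,0,0,0,0],[-12,9,10,0,0,0,0],[-15,11,12,0,0,0,0],[-19,13,14,0,0,0,0],[-22,15,15,0,0,0,0],[-26,18,16,0,0,0,0],[-30,21,17,0,0,0,0],[-33,23,17,0,0,0,0]]'
python3 -c "
from h import *
show(tcp(-4,.065,-.003))"
```

```text
time_s: 10.18
position: [0.5578, -0.0574, 0.2384]
tool_rot: [0.696, 2.222, 1.557]
ft_force: [0.0, -0.1, -0.3]
grip_width: -0.0002
grasp_force: 0.0
time_s: 11.02
position: [0.5254, -0.0352, 0.2555]
tool_rot: [0.695, 2.22, 1.556]
ft_force: [2.8, -2.4, -0.9]
grip_width: 0.0002
grasp_force: 1.6
d mm [ 3.1 -2.6 -0.8] turn [-0.1 -0.1  0.1] t 11.0167 F [ 2.8 -2.4 -0.9] q [-0.77  0.46 -0.56  0.99  1.18 -0.46]
```

```bash
python3 -m inch '[[-4,3,0,0,0,0,0],[-7,5,0,0,0,0,0],[-11,7,-1,0,0,0,0],[-14,10,-2,0,0,0,0],[-18,12,-4,0,0,0,0],[-21,15,-5,0,0,0,0],[-25,17,-7,0,0,0,0],[-28,19,-10,0,0,0,0],[-31,21,-12,0,0,0,0],[-34,23,-15,0,0,0,0]]'
python3 -c "
from h import *
show(tcp(50,.065,-.003))
p=arm.read_camera('wrist');r=arm.tip_of(p,'valve_tip')
print([(q['at'],q['conf'],phi_of(p,q['at'])) for q in r[:2]])
r=arm.tip_of(p,'spoke_mid')
print([(q['at'],q['conf'],phi_of(p,q['at'])) for q in r[:2]])
"
```

```text
time_s: 11.85
position: [0.4917, -0.0123, 0.2403]
tool_rot: [0.695, 2.22, 1.557]
ft_force: [4.0, -0.4, 1.9]
grip_width: 0.0001
grasp_force: 1.7
d mm [-7.9  5.3 -8.7] turn [-0.1 -0.1  0.1] t 11.85 F [ 4.  -0.4  1.9] q [-0.79  0.44 -0.67  0.94  1.18 -0.5 ]
[([142.7, 288.9], 0.96, (160.4, 67.1)), ([29.3, 286.4], 0.33, (178.8, 187.1))]
[]
```

```bash
python3 -m inch '[[-2,1.5,-2,0,0,0,0],[-4,3,-4.5,0,0,0,0],[-6,4,-7,0,0,0,0],[-8,5,-9.5,0,0,0,0],[-9.5,6,-12,0,0,0,0],[-9.5,6,-12,0,0,0,0],[-9.5,6,-12,0,0,0,0],[-7,5,-9,0,0,0,0],[-4,3,-5,0,0,0,0],[-4,3,-5,0,0,0,0]]'
python3 -m inch '[[-6,-8,0,0,0,0,0],[-14,-20,0,0,0,0,0],[-24,-35,0,0,0,0,0],[-35,-50,0,0,0,0,0],[-44,-64,0,0,0,0,0],[-30,-74,0,0,0,0,0],[-10,-88,0,0,0,0,0],[10,-102,0,0,0,0,0],[30,-115,3,0,0,0,0],[30,-115,3,0,0,0,0]]'
python3 -c "
from h import *
show(tcp(-42,.065,-.003))
p=arm.read_camera('wrist')
cv2.imwrite('pics/w5.png',p['pixels'])
for k in ('valve_tip','spoke_mid'):
  print(k,[(q['at'],q['conf'],phi_of(p,q['at']),phi_of(p,q['at'],-.017)) for q in arm.tip_of(p,k)[:2]])
"
```

```text
time_s: 12.83
position: [0.4884, -0.0099, 0.2359]
tool_rot: [0.694, 2.221, 1.555]
ft_force: [1.0, 0.2, 0.3]
grip_width: 0.0002
grasp_force: 0.0
time_s: 13.67
position: [0.5207, -0.1269, 0.2388]
tool_rot: [0.69, 2.22, 1.552]
ft_force: [-0.2, 0.5, 0.5]
grip_width: 0.0002
grasp_force: 0.0
d mm [39.9 66.9 -0.7] turn [0.1 0.1 0.1] t 13.6667 F [-0.2  0.5  0.5] q [-0.91  0.62 -0.37  1.27  1.11 -0.74]
valve_tip [([211.5, 160.3], 0.91, (174.6, 65.4), (172.1, 52.7))]
spoke_mid [([384.2, 174.2], 0.67, (-0.1, 66.0), (1.2, 68.6))]
```

View pics/w5.png

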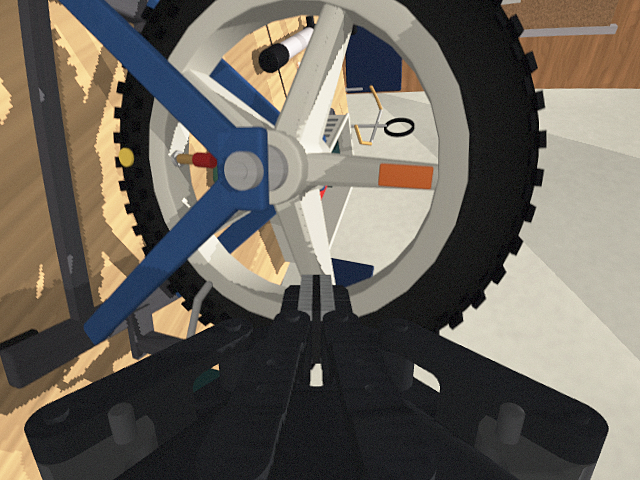

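The reflector spoke is nearly upright at (405,177), with the valve opposite: cap at (205,160), dot at (126,158). I'll measure the tilt of the line between them, which does not depend on where I put the hub.

```bash
python3 - <<'E'
from h import *
p=arm.read_camera("wrist")
def X(uv,ax):
    c,d=ray(p,uv);return c+d*(((HUB+ax*a-c)@a)/(d@a))-HUB
g=p["pixels"].astype(int);b,gr,r=g[...,0],g[...,1],g[...,2]
def cen(m,box):
    x0,y0,x1,y1=box;ys,xs=np.nonzero(m[y0:y1,x0:x1]);return xs.mean()+x0,ys.mean()+y0,len(xs)
D=cen((r>150)&(gr>120)&(b<90),(115,145,138,172));R=cen((r>150)&(gr<120)&(b<80),(370,155,440,195));C=cen((r>110)&(gr<60),(185,148,222,172))
print(D,R,C)
d,s,c=X(D[:2],-.019),X(R[:2],-.015),X(C[:2],0);bb=X(arm.tip_of(p,"valve_tip")[0]["at"],0)
f=lambda u,v:np.round(np.degrees(np.arctan2((v-u)@l,(v-u)[2])),1)
for n,v in(("dot",d),("refl",s),("cap",c),("tip",bb)):print(n,np.round([v@l*1e3,v[2]*1e3],1))
print("phi of +z: dot-refl",f(d,s),"cap-refl",f(c,s),"dot-cap",f(d,c))
show(tcp(-42,.065,-.003))
E
```

```text
(np.float64(126.37037037037037), np.float64(164.23809523809524), 189) (np.float64(404.9620476610768), np.float64(183.53839364518976), 1133) (np.float64(201.38285714285715), np.float64(166.30285714285714), 175)
dot [   9.3 -132.7]
refl [ 0.6 80.3]
cap [  6.9 -74.9]
tip [  6.4 -64.3]
phi of +z: dot-refl -2.3 cap-refl -2.3 dot-cap -2.3
d mm [43.5 63.7 -0.1] turn [-0.1 -0.2  0.1] t 13.9167 F [-0.3  0.3  0.4] q [-0.91  0.61 -0.38  1.27  1.11 -0.75]
```

The stem is 2.3° from vertical by all three lines, inside the 7° limit, and the finger is clear of the wheel. I'm handing in.

```bash
python3 -c "
from rig import arm
print(arm.hand_in(), arm.get_state()['time_s'])"
```

```text
the job is handed in; nothing more can be done
the job is handed in; nothing more can be done
```

I turned the wheel with two separate spoke pushes until the valve was at the bottom, its stem about 2° from vertical by the wrist camera, then drew the finger clear and handed the job in at about 14 s; no verdict was shown.

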